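Knock a jammed hub out of its nest with a wedge

TASK

An aluminium hub is jammed in the pocket of the knockout stand. Slide the loose wooden wedge nose-first into the channel under the pocket so that it drives the knockout rod up and ejects the hub; push it fully home until its nose presses firmly (about 10 N) on the adjustable stop, but do not ram the stop (never over 30 N). Leave the wedge there, lift the hub out and put it in the parts tray, without moving the other things on the bench.

Things in the scene. Friction and masses are not known exactly. Their poses are not given: they have to be found in the camera images.
- stand: Grey and dark-steel knockout stand bolted to the bench. Origin at bench level on the vertical axis of pocket and rod; +x is the way the wedge is driven, z up. Pocket block 84 (x) x 80 (y) mm, flat top 81 mm above the bench. Under it a straight channel along x, on the bench: 33 mm wide, 42 mm high under the block (x -42 to 42), then open on top to x = 112 between rails 26 mm high.
- channel_mouth (a point): Middle of the channel's mouth at bench level, 67 mm before the stand's origin (x = -67, y = 0 of the stand; same axes). Flared cheeks 26 mm high narrow the way in from about 43 mm here to 33 mm at x = -42.
- pocket (a point): Centre of the pocket's mouth, 81 mm above the stand's origin. The round pocket is 42 mm wide and 33 mm deep. Three spring plungers in its wall jam the hub: some 8 to 18 N along the wedge are needed while it climbs the first 8 mm of lift; then they let go and a few N are enough.
- rod (a joint): Lift (m) of the 20 mm knockout rod in the hole under the hub, on the stand's axis: 0 = down, about 0.024 = fully raised, on the wedge's flat. A roller at its foot, 13 mm wide and 9 mm above the bench when down, rides up the wedge's ramp. The rod falls back if the wedge is taken out.
- bracket: End bracket across the channel's far end; origin and axes are the stand's. On a brass screw it carries a rigid stop block (30 mm wide, 25 mm high). Its face, met by the wedge's nose, lies anywhere from x = 62 to 92 mm here: set anew each time and not measured, so feel for it. The wedge's origin thus ends between x = -13 and +17 mm.
- wedge: Loose wooden knockout wedge with a steel post, 0.32 kg, lying flat on the bench. Origin on its underside; +x towards its thin nose, z up. 30 mm wide (y); nose at x = 75, 8 mm high; ramp rises evenly to 33 mm at x = 20; flat top 33 mm high from x = 20 to -30; tail 16 mm high from x = -30 to -115. Square steel post 20 x 20 mm at x = -100, from 16 up to 78 mm high.
- wedge_grip (a point): Grip point of the wedge: centre of its square post, 100 mm behind the wedge origin and 50 mm above its underside; axes as the wedge's (x towards the nose).
- hub_center (a point): Centre (half-way up) of the loose aluminium hub, a plain round slug 40 mm in diameter, 31 mm high, 0.11 kg, with a dark mark in the middle of its top; z along its axis. At the start it sits in the stand's pocket, its top 2 mm below the block's top; with the rod fully raised about 22 mm of it stands proud.
- hub: The same hub; origin at the centre of its underside.
- tray: Steel parts tray held to the bench, 120 (x) x 100 (y) x 25 mm, walls and floor 3 mm; origin at the centre of its underside.
- jar: Bystander: glass jar with a grey lid, 84 mm wide, 120 mm high. Origin on its underside.
- spray_can: Bystander: spray can, 66 mm wide, 190 mm high. Origin on its underside.
- mug: Bystander: white mug, 80 mm wide, 95 mm high. Origin on its underside.
- wrench: Bystander: wrench lying flat. Origin on its underside.
- tape: Bystander: tape roll lying flat, 84 mm wide, 24 mm high. Origin on its underside.
- screw_box: Bystander: closed cardboard box of screws, 90 x 60 x 30 mm. Origin on its underside.
- hammer: Bystander: hammer lying flat. Origin on its underside.
Mind the look-alikes: they are no part of the job. Of the things shaped like the hub, the aluminium one is meant. What is shaped like the wedge but red is not meant.

How it is judged:
On the way:
1. the wedge bears (over 4 N) against the stop with the rod fully raised and the hub lifted in its pocket (contact force between wedge and bracket above 4 N and value of joint rod above 0.021 m and horizontal distance between hub_center and stand below 0.006 m), for 0.1 s.
At the end, for the whole second after the job is handed in: The hub lies at rest in the parts tray (its centre inside the walls and within 30 mm of the tray's underside), and the wedge rests in the channel holding the rod at least 21 mm up (x of hub_center in the frame of tray between -0.055 and 0.055 m and y of hub_center in the frame of tray between -0.045 and 0.045 m and z of hub_center in the frame of tray below 0.03 m and linear speed of each of hub, wedge below 0.03 m/s and value of joint rod above 0.021 m); the robot touches nothing.
It fails at once if the stop is rammed: more than 30 N between wedge and stop (contact force between wedge and bracket above 30 N).
It fails at once if a bystander is moved by more than 30 mm (distance of any of jar, spray_can, mug, wrench, tape, screw_box, hammer from where it was at the start of the episode above 0.03 m).
It also fails if it takes over 51 s, if anything falls off the work surface, if the arm or the gripper's body presses on something with over 40 N, if the wrist force passes 120 N, or if a joint passes its speed limit or range.

ROBOT

A 6-joint arm with a two-finger parallel gripper is mounted at the origin on the work surface. World frame = base frame: x ahead of the robot, y to its left, z up, the work surface at z = 0. Lengths are in m, angles in rad, forces in N, time in s.
With the tool pointing down it reaches from about 0.375 to 0.9 m from the base axis. Payload 3.1 kg.
Tool frame: the origin (TCP) lies midway between the tips of the shut fingers; the grasp point (between the pads) lies 19 mm behind it; z points along the fingers, y is the line along which they close (so a half turn about z gives the same grasp; the last joint's range is limited). The gripper opens to 87 mm and grips with 3 to 60 N. Pads are 19 mm wide; open, the fingers measure 117 mm over their backs; the gripper's body (75 mm by 190 mm) begins 51 mm behind the grasp point.
Start: joints at [1.026, 0.527, 1.433, -0, 1.181, -0.178], TCP at [0.224, 0.584, 0.223] pointing down, gripper open.
Joint ranges: [-3.08, 3.08], [-0.75, 2.2], [0.22, 2.44], [-1.43, 4.57], [0, 2.65], [-2.85, 2.85]. Speed limits (rad/s): [2.79, 2.79, 3.14, 3.14, 3.14, 3.14].

INTERFACE

Orientations are given as a unit quaternion [x, y, z, w].
In Python, from rig import status, imaging, order gives the robot as it stands.
- The arm moves only by the tool arm_command, never from a script. Its argument "deltas" is one flat list of numbers, 5 for each row, row after row: the opening, from -1 (shut) to 1 (fully open), so that 0 is half open, then the shift along the tool's x, y, z in m, then the turn about the tool's z in rad. In form: [gripper, tx, ty, tz, roll, gripper, tx, ty, tz, roll, ...]. A call has 1 to 12 rows; each row shifts and turns the commanded pose from where the row before left it, along the tool's axes as they then stand; what a row does not reach is not made up. A row lasts 1/8 s, in which the tool goes at most 62.5 mm and 10.7 degrees, less where a joint would pass 70% of its speed; a pose out of reach is approached as far as the arm can. A call with a gripper value outside its range is refused whole. The fingers move at their own pace and stop on an object; "newtons" is the grip in N (left out, the last holds). Time passes only in rows, so rows that do not move let the fingers close. It gives the time, the measured TCP pose, the force, the opening and the grip force at its end, in the units of the state.
- status.get_obs(): the state, without advancing time (a new reading comes with each control period).
- imaging.camera(name): name is "scene" or "side" or "wrist"; returns (picture, depth): 384x512x3 uint8, red, green, blue; 384x512 float32, m along the optical axis (not along the pixel's ray), 0 where there is no reading.
- imaging.camera_params(name): a dict with "intrinsics" (3x3 intrinsics, pixels), "camera_from_world" (4x4, takes a point from world to camera coordinates). Camera axes: x right, y up, looking along -z (the intrinsics and any distortion apply to the point x, -y, -z); pixel columns grow to the right and rows downward; lengths in m; the calibration is good to about 2 mm. A picture is of the moment at which its call begins: read the wrist's pose just before it. camera_params takes no time and is no camera call; for the wrist camera it gives the pose at the moment of the call.
- order.hand_in(): hands the job in; it is judged then, once.
The state is a dict: "time": time; "q": joint angles; "joint_velocities": joint speeds; "joint_torque": joint torques, N m; "position": TCP position; "tool_rot": TCP orientation; "ft_force": force on the tool from outside, world axes, zero at the start; "moment": the same for the moment, N m; "grip_width": finger opening in m; "grip_force": force on a finger pad.
Only numpy, scipy, OpenCV 4.12 (cv2) and the standard library are available. Lean on these libraries where they do the work, as an engineer would, in place of code of your own. Each camera call takes 0.05 s, during which the arm holds its last target. There are 200 camera calls.

## Working session

There is one attempt and no reset: what is moved stays moved. The work goes in short steps, Python scripts to look and compute and a tool call to move; the robot and the scene stay as the last step left them, time stands still between calls to the robot, and variables do not carry over. Pictures are saved under pics/ and viewed, at most 10 in all, crops included, and the job is handed in when it is done.

Besides the shell and the picture viewer there is one more tool, called after ">>>" in YAML: its name, and indented under it one key for each argument. arm_command: Moves the arm, as the interface text tells. Its arguments: {"type":"object","properties":{"deltas":{"type":"array"},"newtons":{"type":"number"}},"required":["deltas"]}

```bash
mkdir -p pics
cat > h.py <<'E'
import numpy as np, cv2
from rig import status, imaging, order
def shot(n,tag):
    p=imaging.camera_params(n); im,d=imaging.camera(n)
    cv2.imwrite(f'pics/{tag}.png',im[:,:,::-1]); np.savez(f'pics/{tag}.npz',im=im,d=d,K=p['intrinsics'],T=p['camera_from_world'])
    return im,d,p
def cloud(tag):
    f=np.load(f'pics/{tag}.npz'); d=f['d'];K=f['K'];T=f['T']
    v,u=np.mgrid[:d.shape[0],:d.shape[1]]
    c=np.stack([(u-K[0,2])/K[0,0]*d,-(v-K[1,2])/K[1,1]*d,-d,np.ones_like(d)],-1)
    w=(c@np.linalg.inv(T).T)[...,:3]; w[d==0]=np.nan
    return f['im'],w
E
python3 - <<'E'
from h import *
o=status.get_obs(); print(o)
for n in('scene','side'): shot(n,n+'0'); p=imaging.camera_params(n); print(n,p)
E
```

```text
{'time': 0.0, 'q': array([ 1.02649110e+00,  5.28446340e-01,  1.43390038e+00,  2.35604511e-05,
        1.18137716e+00, -1.78531784e-01]), 'joint_velocities': array([ 6.21458622e-04,  8.57149339e-05,  1.38679709e-03, -2.47813728e-03,
        4.65216503e-04, -1.15473286e-03]), 'joint_torque': array([ 6.49678805e-04, -4.40032268e+01, -1.76594335e+01,  6.33468828e-02,
        5.81604894e-02, -1.61035432e-04]), 'position': array([0.22314814, 0.58303041, 0.22158442]), 'tool_rot': array([ 1.81873214e-01,  9.83321412e-01, -9.92917087e-04, -3.86991522e-04]), 'ft_force': array([-0.15274558, -0.01947727,  0.33432127]), 'moment': array([-0.03702576,  0.04833572, -0.03791796]), 'grip_force': 0.0, 'grip_width': 0.08665265662693603}
scene {'intrinsics': array([[378.19531813,   0.        , 259.38604853],
       [  0.        , 378.19531813, 185.56562989],
       [  0.        ,   0.        ,   1.        ]]), 'camera_from_world': array([[ 0.77698683,  0.62926697,  0.01773543, -0.42532725],
       [-0.45623722,  0.54347953,  0.70461166,  0.19550687],
       [ 0.43375   , -0.55556555,  0.70937145, -1.50275319],
       [ 0.        ,  0.        ,  0.        ,  1.        ]])}
side {'intrinsics': array([[373.47273517,   0.        , 250.71613029],
       [  0.        , 373.47273517, 186.88537147],
       [  0.        ,   0.        ,   1.        ]]), 'camera_from_world': array([[-0.98679085, -0.16199484, -0.00121836,  0.54505384],
       [ 0.08386101, -0.51724469,  0.85171901, -0.13330218],
       [-0.13860428,  0.84036635,  0.52399738, -0.95094044],
       [ 0.        ,  0.        ,  0.        ,  1.        ]])}
```

View pics/scene0.png

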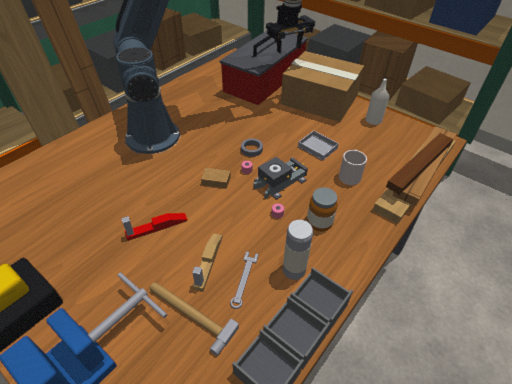

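View pics/side0.png

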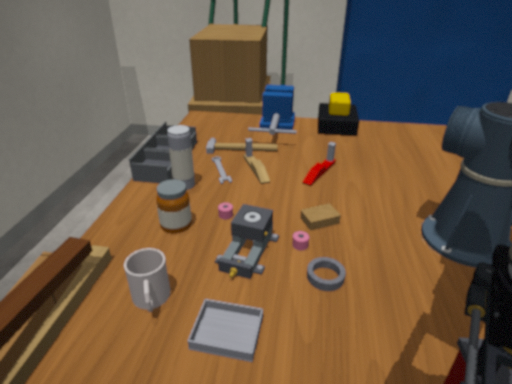

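Run:
```python
from h import *
for t,rois in (('scene0',{'wedge':(188,228,225,292),'stand':(248,150,312,200),'tray':(296,128,340,160)}),('side0',{'wedge':(238,136,275,185),'stand':(212,200,285,280),'tray':(185,295,268,362)})):
    im,w=cloud(t)
    for n,(a,b,c,d) in rois.items():
        P=w[b:d,a:c].reshape(-1,3); P=P[~np.isnan(P[:,0])]
        print(t,n,np.round(np.percentile(P[:,2],[2,25,50,75,98]),3))
        for lo,hi in {'wedge':[(.004,.012),(.012,.02),(.028,.037),(.045,.085),(.073,.083)],'stand':[(.02,.03),(.036,.05),(.074,.09)],'tray':[(.018,.03),(.001,.006)]}[n]:
            Q=P[(P[:,2]>lo)&(P[:,2]<hi)][:,:2]
            if len(Q)<4: continue
            r=cv2.minAreaRect((Q*1000).astype(np.float32)); print('  ',lo,hi,len(Q),np.round(Q.mean(0),3),'rect',np.round(r[0],1),np.round(r[1],1),round(r[2],1))
for t,box in (('scene0',(230,140,320,220)),):
    im=cv2.imread(f'pics/{t}.png'); a=cv2.resize(im[140:220,230:330],None,fx=4,fy=4,interpolation=2); b=cv2.resize(im[225:295,170:270],None,fx=4,fy=4,interpolation=2)
    cc=cv2.resize(cv2.imread('pics/side0.png')[195:285,200:290],None,fx=4,fy=4,interpolation=2)
    M=np.zeros((600,800,3),np.uint8); M[:320,:400]=a; M[320:,:400]=b[:280]; M[:360,400:760]=cc; cv2.imwrite('pics/crop.png',M)
```

```text
scene0 wedge [-0.003  0.     0.002  0.016  0.076]
   0.004 0.012 112 [ 0.578 -0.274] rect [ 571.3 -273.8] [106.7 212.5] 46.5
   0.012 0.02 243 [ 0.596 -0.297] rect [ 582.3 -278.7] [ 31.2 186. ] 27.0
   0.028 0.037 218 [ 0.577 -0.267] rect [ 589.3 -292.9] [ 30.6 145.4] 26.7
   0.045 0.085 122 [ 0.621 -0.35 ] rect [ 617.4 -347.9] [20.9 22.6] 25.9
   0.073 0.083 60 [ 0.618 -0.348] rect [ 617.1 -347.4] [20.1 22.4] 28.5
scene0 stand [-0.003  0.     0.003  0.032  0.083]
   0.02 0.03 295 [0.53  0.139] rect [470.7 136.4] [190.5 219.8] 79.0
   0.036 0.05 92 [0.552 0.086] rect [543.3 131.7] [163.7  81.3] 77.9
   0.074 0.09 465 [0.536 0.093] rect [533.9  96.2] [88.5 84.4] 80.5
scene0 tray [-0.003  0.     0.002  0.007  0.025]
   0.018 0.03 160 [0.542 0.366] rect [539.4 367.7] [107.8 122.1] 85.8
   0.001 0.006 557 [0.529 0.383] rect [529.4 391.6] [176.9 208.4] 35.1
side0 wedge [-0.002  0.     0.002  0.017  0.066]
   0.004 0.012 109 [ 0.581 -0.309] rect [ 572.2 -355.8] [127.8 326.4] 24.8
   0.012 0.02 189 [ 0.586 -0.319] rect [ 598.  -307.1] [131.3 238.2] 1.5
   0.028 0.037 120 [ 0.577 -0.268] rect [ 588.9 -323.7] [ 80.2 200.6] 3.1
   0.045 0.085 75 [ 0.618 -0.343] rect [ 618.5 -347. ] [19.6 25.7] 26.3
   0.073 0.083 23 [ 0.617 -0.346] rect [ 618.2 -347.7] [18.9 23.6] 21.1
side0 stand [-0.002  0.     0.003  0.032  0.082]
   0.02 0.03 674 [0.55  0.162] rect [547.5  98.6] [140.5 261.7] 13.6
   0.036 0.05 142 [0.532 0.13 ] rect [538.9 130.9] [160.4  77.8] 74.7
   0.074 0.09 784 [0.533 0.101] rect [533.7  96.3] [88.8 80.6] 79.5
side0 tray [-0.001  0.001  0.003  0.005  0.025]
   0.018 0.03 647 [0.539 0.373] rect [538.9 368.4] [102.  120.6] 87.1
   0.001 0.006 2690 [0.54  0.361] rect [547.5 354.7] [173.9 152.9] 9.2
```

View pics/crop.png

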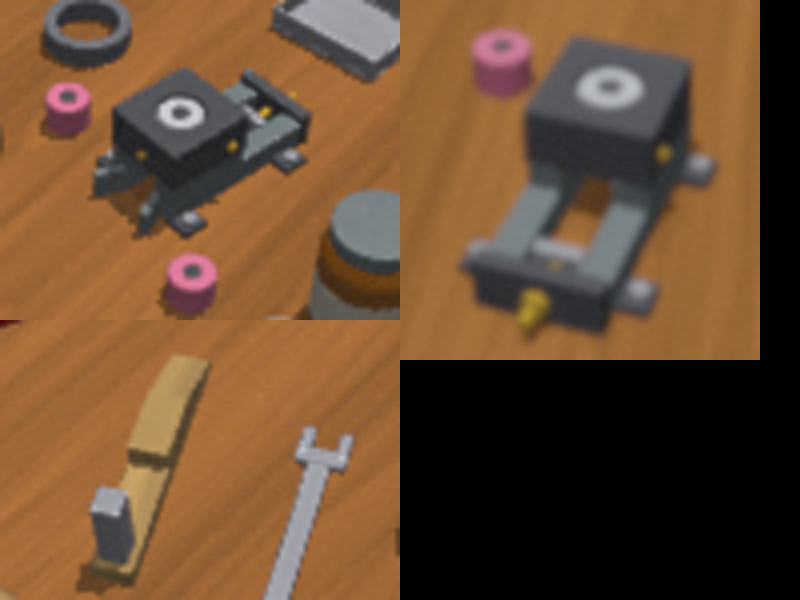

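The look-alikes for the wedge are the red one at scene (155,225) and the wooden one with a steel post at (205,262). I choose the wooden one. For the hub they are the pink slugs at (247,166) and (278,211) and the aluminium one in the pocket at (275,168). I choose the one in the pocket. The crop shows the bright hub, the flared mouth facing the robot's −y side, and the stop and brass screw on the tray side.

Run:
```python
from h import *
im,w=cloud('scene0')
for n,(u,v) in dict(box=(216,176),pink1=(247,163),pink2=(278,208),jar=(322,196),can=(299,230),mug=(352,158),tape=(243,145),wrench=(250,258),tapeR=(262,147),hub=(275,166)).items():
    print(n,np.round(np.nanmedian(w[v-2:v+3,u-2:u+3].reshape(-1,3),0),3))
# refine stand yaw from the rails & block edges; hub centre from bright pixels on block top
for t in('scene0','side0'):
    im,w=cloud(t); br=(im.min(2)>140)&(abs(w[...,2]-.079)<.008)&(np.hypot(w[...,0]-.534,w[...,1]-.096)<.035)
    print(t,br.sum(),np.round(cv2.minEnclosingCircle((w[br][:,:2]*1000).astype(np.float32)),1) if 0 else np.round(w[br].mean(0),4))
    top=(abs(w[...,2]-.081)<.004)&(np.hypot(w[...,0]-.534,w[...,1]-.096)<.07)
    print(cv2.minAreaRect((w[top][:,:2]*1000).astype(np.float32)))
    # rails: z 20..30 beyond block
    s=(w[...,:2]-[.534,.096])@np.array([.176,.984]); y=(w[...,:2]-[.534,.096])@np.array([-.984,.176])
    for a,b in ((.048,.062),(.062,.076),(.076,.09),(.09,.1)):
        m=(abs(w[...,2]-.026)<.003)&(s>a)&(s<b)&(abs(y)<.045); print(a,m.sum(),np.round(np.sort(y[m])[[0,-1]],4) if m.sum()>2 else '')
```

```text
box [ 0.373 -0.025  0.031]
pink1 [0.413 0.094 0.031]
pink2 [ 0.627 -0.006  0.031]
jar [0.743 0.051 0.12 ]
can [ 0.79  -0.147  0.191]
mug [0.699 0.333 0.059]
tape [0.325 0.171 0.023]
wrench [ 0.669 -0.195  0.008]
tapeR [0.385 0.212 0.02 ]
hub [0.53  0.103 0.08 ]
scene0 55 [0.5357 0.0952 0.0795]
((533.7066650390625, 96.20518493652344), (88.52886199951172, 83.60429382324219), 79.45447540283203)
0.048 11 [-0.0408 -0.0272]
0.062 17 [-0.0411 -0.0192]
0.076 24 [-0.0397  0.0328]
0.09 31 [-0.0391  0.0398]
side0 105 [0.533  0.098  0.0796]
((533.675537109375, 95.82504272460938), (87.92935180664062, 80.33452606201172), 79.47189331054688)
0.048 68 [-0.0383  0.0383]
0.062 80 [-0.0384  0.0382]
0.076 115 [-0.0377  0.039 ]
0.09 70 [-0.0389  0.0387]
```

>>> arm_command:
  deltas: [1, 0, 0, -0.05, 0, 1, 0, 0, -0.05, 0, 1, 0, -0.05, 0, 0, 1, 0, -0.06, 0, 0.18, 1, 0, 0, 0, 0.18, 1, 0, 0, 0, 0.18, 1, 0, 0, 0, 0.18]

```text
time: 0.98
position: [0.1839, 0.4804, 0.3223]
tool_rot: [0.519, 0.855, -0.0, -0.0]
ft_force: [0.0, 0.2, 0.2]
grip_width: 0.0868
grip_force: 0.0
```

>>> arm_command:
  deltas: [1, 0, 0.05, 0, 0.012, 1, -0.06, 0, 0, 0, 1, -0.06, 0, 0, 0, 1, -0.06, 0, 0, 0, 1, -0.06, 0, 0, 0, 1, -0.06, 0, 0, 0, 1, -0.06, 0, 0, 0, 1, -0.06, 0, 0, 0, 1, -0.06, 0, 0, 0, 1, -0.06, 0, 0, 0, 1, -0.06, 0, 0, 0, 1, -0.06, 0, 0, 0]

```text
time: 2.48
position: [0.5294, -0.0851, 0.3222]
tool_rot: [0.522, 0.853, 0.0, -0.0]
ft_force: [0.6, -0.1, -0.8]
grip_width: 0.0871
grip_force: 0.0
```

>>> arm_command:
  deltas: [1, -0.06, 0, 0, 0, 1, -0.06, -0.012, 0, 0, 1, -0.06, -0.012, 0.03, 0, 1, -0.04, -0.012, 0.05, 0, 1, 0, 0, 0.04, 0, 1, 0, 0, 0, 0, 1, 0, 0, 0, 0]

```text
time: 3.35
position: [0.5963, -0.289, 0.2084]
tool_rot: [0.521, 0.853, -0.0, 0.001]
ft_force: [0.0, 0.2, 0.5]
grip_width: 0.0872
grip_force: 0.0
```

```bash
cat >> h.py <<'E'
def tool(p,obs=None):
    "world target -> shifts along tool axes"
    from scipy.spatial.transform import Rotation as R
    o=obs or status.get_obs(); r=R.from_quat(o['tool_rot']); h=np.degrees(np.arctan2(*r.as_matrix()[[1,0],0]))
    return np.round(r.inv().apply(np.array(p)-o['position']),4), round(h,2)
E
python3 - <<'E'
from h import *
im,d,p=shot('wrist','w1'); im,w=cloud('w1')
m=(w[...,2]>.07)&(w[...,2]<.085); Q=w[m][:,:2]; print(m.sum())
print('post',cv2.minAreaRect((Q*1000).astype(np.float32)))
m=(w[...,2]>.03)&(w[...,2]<.036)&(np.hypot(w[...,0]-.57,w[...,1]+.26)<.1); print('flat',cv2.minAreaRect((w[m][:,:2]*1000).astype(np.float32)))
print(tool([.6175,-.347,.036]),status.get_obs()['position'])
E
```

```text
1322
post ((661.0447998046875, -311.7255859375), (436.13421630859375, 56.0867805480957), 54.61676788330078)
flat ((584.6810302734375, -284.6552429199219), (29.905235290527344, 124.69671630859375), 27.415903091430664)
(array([-0.0603, -0.0083,  0.1735]), np.float64(117.15)) [ 0.59679147 -0.28915329  0.20934296]
```

View pics/w1.png

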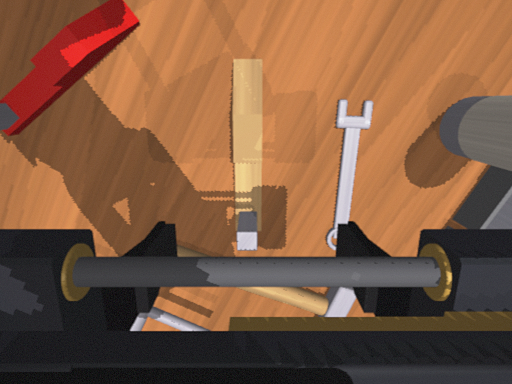

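The picture shows the wedge at columns 233–262 with its post at (248,238), just off the line midway between the fingers. The hammer handle and wrench are close, so I descend half open.

>>> arm_command:
  deltas: [0.1, -0.04, -0.008, 0, 0, 0.1, -0.02, 0, 0.02, 0, 0.1, 0, 0, 0.05, 0, 0.1, 0, 0, 0.05, 0, 0.1, 0, 0, 0.04, 0, 0.1, 0, 0, 0.012, 0, 0.1, 0, 0, 0, 0]

```text
time: 4.28
position: [0.6168, -0.3463, 0.0365]
tool_rot: [0.521, 0.853, -0.0, 0.001]
ft_force: [-0.2, 0.9, 0.3]
grip_width: 0.048
grip_force: 0.0
```

Run:
```python
from h import *
print(tool([.6175,-.347,.036]),status.get_obs()['position'])
```

```text
(array([-0.0009,  0.0003,  0.0005]), np.float64(117.14)) [ 0.61683317 -0.34631464  0.03647428]
```

>>> arm_command:
  deltas: [-1, 0, 0, 0, 0, -1, 0, 0, 0, 0, -1, 0, 0, 0, 0, -1, 0, 0, 0, 0]
  newtons: 45

```text
time: 4.78
position: [0.6159, -0.3464, 0.0359]
tool_rot: [0.522, 0.853, -0.0, 0.0]
ft_force: [0.0, -0.3, 3.9]
grip_width: 0.0199
grip_force: 45.0
```

>>> arm_command:
  deltas: [-1, 0.012, -0.005, 0, 0, -1, 0.02, -0.0086, 0, 0, -1, 0.02, -0.0085, 0, 0, -1, 0.02, -0.0085, 0, 0, -1, 0, 0, 0, 0.1, -1, 0, 0, 0, 0.12, -1, 0, 0, 0, 0.12, -1, 0, 0, 0, 0.12, -1, 0, 0, 0, 0.12, -1, 0, 0, 0, 0.073, -1, 0, 0, 0, 0]

```text
time: 6.15
position: [0.5554, -0.2954, 0.0358]
tool_rot: [0.768, 0.641, 0.0, 0.0]
ft_force: [-1.0, 0.7, 5.5]
grip_width: 0.02
grip_force: 45.0
```

Run:
```python
from h import *
print(tool([.488,-.155,.036]),status.get_obs()['position'],status.get_obs()['ft_force'])
```

```text
(array([ 0.1261, -0.0914, -0.0002]), np.float64(79.74)) [ 0.55544973 -0.29540453  0.03580461] [-1.00983472  0.69479303  5.52904528]
```

>>> arm_command:
  deltas: [-1, 0.015, -0.01, -0.0005, 0, -1, 0.02, -0.0155, 0, 0, -1, 0.02, -0.0155, 0, 0, -1, 0.02, -0.0155, 0, 0, -1, 0.02, -0.0155, 0, 0, -1, 0.02, -0.0155, 0, 0, -1, 0.011, -0.004, 0, 0, -1, 0, 0, 0, 0]

```text
time: 7.15
position: [0.4874, -0.1539, 0.0358]
tool_rot: [0.768, 0.641, -0.0, -0.002]
ft_force: [-0.7, 4.7, 6.9]
grip_width: 0.0199
grip_force: 45.0
```

Run:
```python
from h import *
shot('scene','s1'); shot('side','d1')
print(tool([.5337,.096,.036]),status.get_obs()['ft_force'])
h=np.radians(79.7); X=np.array([np.cos(h),np.sin(h)]); Y=np.array([-X[1],X[0]])
for t in('s1','d1'):
    im,w=cloud(t); s=(w[...,:2]-[.5337,.096])@X; y=(w[...,:2]-[.5337,.096])@Y
    for n,a,b,z,tol in (('nose',-.16,-.08,.021,.014),('flat',-.2,-.14,.033,.004),):
        m=(abs(w[...,2]-z)<tol)&(s>a)&(s<b)&(abs(y)<.04); q=np.stack([s[m],y[m]],1)*1000
        print(t,n,m.sum(),[np.round(v,1) for v in cv2.minAreaRect(q.astype(np.float32))] if m.sum()>4 else '', np.round(q.max(0),1))
    for a,b in ((-.066,-.056),(-.056,-.046)):
        m=(abs(w[...,2]-.026)<.004)&(s>a)&(s<b)&(abs(y)<.06); print('cheek',m.sum(),np.round(np.sort(y[m])*1000,0)[::max(1,m.sum()//12)])
a=cv2.imread('pics/s1.png')[130:240,190:320]; cv2.imwrite('pics/c1.png',cv2.resize(a,None,fx=5,fy=5,interpolation=2))
```

```text
(array([0.2542, 0.0008, 0.0005]), np.float64(79.68)) [-0.62544684  4.76150902  7.29777387]
s1 nose 174 [array([-119.3,   -0.9]), array([32.8, 77.5]), np.float64(88.8)] [-80.5  15.8]
s1 flat 28 [array([-144.8,   -3.2]), array([30.2, 16. ]), np.float64(70.8)] [-140.1   13.3]
cheek 13 [-33. -32. -32. -28. -28. -25. -25.  24.  25.  28.  28.  32.  34.]
cheek 14 [-31. -29. -28. -26. -26. -20.  19.  19.  22.  23.  24.  25.  27.  27.]
d1 nose 124 [array([-138. ,    0.2]), array([30.8, 42.6]), np.float64(89.1)] [-116.8   15.7]
d1 flat 98 [array([-1.637e+02,  1.000e-01]), array([44.6, 30.4]), np.float64(0.7)] [-141.4   15.3]
cheek 0 []
cheek 0 []
```

View pics/c1.png

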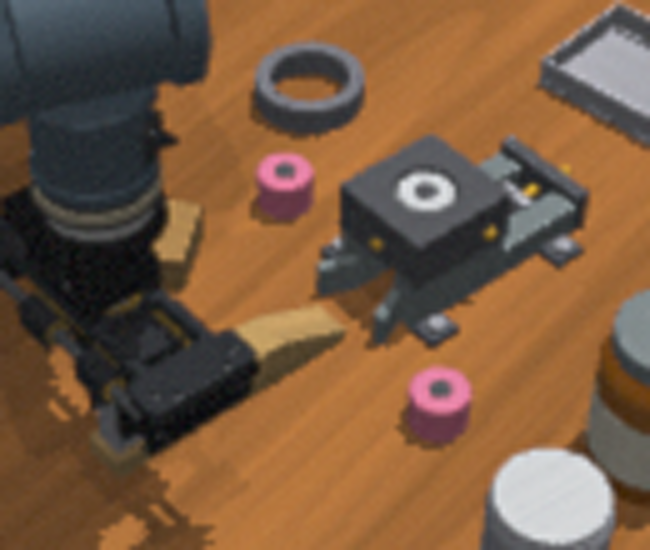

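>>> arm_command:
  deltas: [-1, 0.005, 0.0004, -0.0008, 0, -1, 0.01, 0, 0, 0, -1, 0.01, 0, 0, 0, -1, 0.01, 0, 0, 0, -1, 0.01, 0, 0, 0, -1, 0, 0, 0, 0]

```text
time: 8.0
position: [0.4966, -0.1103, 0.0363]
tool_rot: [0.767, 0.641, -0.0, -0.0]
ft_force: [0.2, -0.5, -3.8]
grip_width: 0.0202
grip_force: 45.0
```

>>> arm_command:
  deltas: [-1, 0.008, 0, 0.0003, 0, -1, 0.008, 0, 0, 0, -1, 0.008, 0, 0, 0, -1, 0, 0, 0, 0]

```text
time: 8.5
position: [0.501, -0.087, 0.0361]
tool_rot: [0.767, 0.641, -0.0, -0.0]
ft_force: [0.0, 0.4, -2.0]
grip_width: 0.0197
grip_force: 45.0
```

>>> arm_command:
  deltas: [-1, 0.004, 0, 0, 0, -1, 0.004, 0, 0, 0, -1, 0.004, 0, 0, 0, -1, 0.004, 0, 0, 0, -1, 0, 0, 0, 0]

```text
time: 9.12
position: [0.5041, -0.0723, 0.0361]
tool_rot: [0.767, 0.641, -0.0, 0.0]
ft_force: [-0.5, -3.1, -3.3]
grip_width: 0.0198
grip_force: 45.0
```

>>> arm_command:
  deltas: [-1, 0.003, 0, 0, 0, -1, 0.003, 0, 0, 0, -1, 0.003, 0, 0, 0, -1, 0.003, 0, 0, 0, -1, 0.003, 0, 0, 0, -1, 0, 0, 0, 0]

```text
time: 9.88
position: [0.5064, -0.0606, 0.0366]
tool_rot: [0.767, 0.641, -0.001, 0.002]
ft_force: [-4.8, -13.2, -0.8]
grip_width: 0.0198
grip_force: 45.0
```

>>> arm_command:
  deltas: [-1, 0.003, 0, 0, 0, -1, 0.003, 0, 0, 0, -1, 0.003, 0, 0, 0, -1, 0.003, 0, 0, 0, -1, 0, 0, 0, 0]

```text
time: 10.5
position: [0.5088, -0.0448, 0.036]
tool_rot: [0.768, 0.641, 0.0, -0.0]
ft_force: [-0.4, -0.3, -4.9]
grip_width: 0.0196
grip_force: 45.0
```

>>> arm_command:
  deltas: [-1, 0.004, 0, 0, 0, -1, 0.004, 0, 0, 0, -1, 0.004, 0, 0, 0, -1, 0.004, 0, 0, 0, -1, 0.004, 0, 0, 0, -1, 0, 0, 0, 0]

```text
time: 11.25
position: [0.5123, -0.0252, 0.036]
tool_rot: [0.768, 0.641, 0.0, -0.0]
ft_force: [0.9, -0.7, -4.5]
grip_width: 0.02
grip_force: 45.0
```

>>> arm_command:
  deltas: [-1, 0.0015, 0, 0, 0, -1, 0.0015, 0, 0, 0, -1, 0.0015, 0, 0, 0, -1, 0, 0, 0, 0]

```text
time: 11.75
position: [0.5131, -0.021, 0.036]
tool_rot: [0.768, 0.641, 0.0, -0.0]
ft_force: [0.5, -0.1, -5.2]
grip_width: 0.0195
grip_force: 45.0
```

>>> arm_command:
  deltas: [-1, 0.001, 0, 0, 0, -1, 0.001, 0, 0, 0, -1, 0.001, 0, 0, 0, -1, 0.001, 0, 0, 0, -1, 0, 0, 0, 0]

```text
time: 12.38
position: [0.5138, -0.0172, 0.0361]
tool_rot: [0.768, 0.641, 0.0, -0.0]
ft_force: [0.2, 0.0, -5.7]
grip_width: 0.0196
grip_force: 45.0
```

>>> arm_command:
  deltas: [-1, 0.001, 0, 0, 0, -1, 0.001, 0, 0, 0, -1, 0.001, 0, 0, 0, -1, 0, 0, 0, 0]

```text
time: 12.88
position: [0.5143, -0.0143, 0.036]
tool_rot: [0.768, 0.641, 0.0, -0.0]
ft_force: [-0.0, 0.2, -6.8]
grip_width: 0.0191
grip_force: 45.0
```

>>> arm_command:
  deltas: [-1, 0.001, 0, 0, 0, -1, 0.001, 0, 0, 0, -1, 0.001, 0, 0, 0, -1, 0.001, 0, 0, 0]

```text
time: 13.38
position: [0.5151, -0.0105, 0.0361]
tool_rot: [0.768, 0.641, -0.0, 0.0]
ft_force: [-0.2, -0.1, -4.6]
grip_width: 0.0198
grip_force: 45.0
```

>>> arm_command:
  deltas: [-1, 0.001, 0, 0, 0, -1, 0.001, 0, 0, 0, -1, 0, 0, 0, 0]

```text
time: 13.75
position: [0.5155, -0.0084, 0.0361]
tool_rot: [0.768, 0.641, 0.0, -0.0]
ft_force: [-0.3, -0.1, -5.6]
grip_width: 0.0198
grip_force: 45.0
```

>>> arm_command:
  deltas: [-1, 0.001, 0, 0, 0, -1, 0.001, 0, 0, 0, -1, 0.001, 0, 0, 0, -1, 0.001, 0, 0, 0, -1, 0.001, 0, 0, 0]

```text
time: 14.38
position: [0.5163, -0.0036, 0.0361]
tool_rot: [0.768, 0.641, -0.0, -0.0]
ft_force: [0.3, -0.2, -6.1]
grip_width: 0.0193
grip_force: 45.0
```

>>> arm_command:
  deltas: [-1, 0.001, 0, 0, 0, -1, 0.001, 0, 0, 0, -1, 0.001, 0, 0, 0, -1, 0.001, 0, 0, 0, -1, 0.001, 0, 0, 0]

```text
time: 15.0
position: [0.5172, 0.0014, 0.0361]
tool_rot: [0.768, 0.641, -0.0, 0.0]
ft_force: [0.6, -0.6, -5.6]
grip_width: 0.0197
grip_force: 45.0
```

>>> arm_command:
  deltas: [-1, 0.001, 0, 0, 0, -1, 0.001, 0, 0, 0, -1, 0.001, 0, 0, 0, -1, 0.001, 0, 0, 0, -1, 0.001, 0, 0, 0]

```text
time: 15.62
position: [0.5181, 0.0063, 0.0361]
tool_rot: [0.768, 0.641, -0.0, -0.0]
ft_force: [-0.8, -0.4, -5.2]
grip_width: 0.0193
grip_force: 45.0
```

>>> arm_command:
  deltas: [-1, 0.001, 0, 0, 0, -1, 0.001, 0, 0, 0, -1, 0.001, 0, 0, 0, -1, 0.001, 0, 0, 0]

```text
time: 16.12
position: [0.5185, 0.008, 0.0364]
tool_rot: [0.767, 0.641, -0.001, 0.001]
ft_force: [-4.0, -14.4, -1.1]
grip_width: 0.0196
grip_force: 45.0
```

>>> arm_command:
  deltas: [-1, -0.0005, 0, 0, 0, -1, 0, 0, 0, 0, -1, 0, 0, 0, 0]

```text
time: 16.5
position: [0.5184, 0.008, 0.0364]
tool_rot: [0.767, 0.641, -0.001, 0.001]
ft_force: [-1.9, -8.1, -2.8]
grip_width: 0.0196
grip_force: 45.0
```

Run:
```python
from h import *
shot('scene','s2'); shot('side','d2')
for t in('s2','d2'):
    im,w=cloud(t); m=(w[...,2]>.094)&(w[...,2]<.112)&(im.min(2)>90)&(np.hypot(w[...,0]-.534,w[...,1]-.096)<.035)
    Q=w[m]; print(t,m.sum(),np.round(np.median(Q,0),4),cv2.minEnclosingCircle((Q[:,:2]*1000).astype(np.float32)))
a=cv2.imread('pics/s2.png')[130:240,200:330];b=cv2.imread('pics/d2.png')[180:290,200:330]
cv2.imwrite('pics/c2.png',cv2.resize(np.hstack([a,b]),None,fx=3,fy=3,interpolation=2))
```

```text
s2 85 [0.5372 0.0932 0.1026] ((533.4581909179688, 94.80086517333984), 21.616065979003906)
d2 167 [0.5332 0.1015 0.1026] ((533.6548461914062, 95.75521087646484), 20.77924156188965)
```

View pics/c2.png

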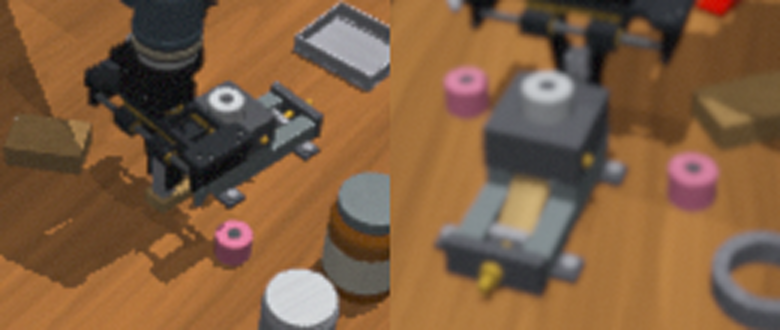

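The hub stands proud (top z 0.1026, centre 0.5336, 0.0957), and the nose is on the stop. I'll hold about 10 N briefly, then ease off and release.

>>> arm_command:
  deltas: [-1, 0.0006, 0, 0, 0, -1, 0, 0, 0, 0, -1, 0, 0, 0, 0]

```text
time: 16.98
position: [0.5185, 0.008, 0.0364]
tool_rot: [0.767, 0.641, -0.001, 0.001]
ft_force: [-2.5, -10.7, -1.3]
grip_width: 0.0197
grip_force: 45.0
```

>>> arm_command:
  deltas: [-1, -0.0015, 0, 0, 0, -1, -0.001, 0, 0, 0, 0.1, 0, 0, 0, 0, 0.1, 0, 0, 0, 0, 0.1, 0, 0, 0, 0, 0.1, 0, 0, -0.03, 0, 0.2, 0, 0, -0.05, 0, 0.4, 0, 0, -0.05, 0, 0.4, 0, 0, 0, 0]

```text
time: 18.1
position: [0.5215, 0.0075, 0.1701]
tool_rot: [0.768, 0.641, 0.003, 0.004]
ft_force: [0.3, 0.2, -0.7]
grip_width: 0.0592
grip_force: 0.0
```

Run:
```python
from h import *
o=status.get_obs(); print(tool([.5336,.0957,.088]),o['grip_width'])
shot('side','d3'); im,w=cloud('d3'); m=(w[...,2]>.094)&(w[...,2]<.112)&(im.min(2)>90)&(np.hypot(w[...,0]-.534,w[...,1]-.096)<.035)
Q=w[m]; print(m.sum(),np.round(np.median(Q,0),4))
m=(w[...,2]>.12)&(np.hypot(w[...,0]-.743,w[...,1]-.051)<.06); print(m.sum())
```

```text
(array([ 0.0889, -0.0047,  0.0821]), np.float64(79.7)) 0.05919626607070475
169 [0.5333 0.1013 0.1022]
228
```

>>> arm_command:
  deltas: [0.6, 0.045, -0.0047, 0, 0, 0.6, 0.044, 0, 0, 0, 0.6, 0, 0, 0.04, 0, 0.6, 0, 0, 0.03, 0, 0.6, 0, 0, 0, 0, 0.6, 0, 0, 0, 0]

```text
time: 18.9
position: [0.5297, 0.0962, 0.096]
tool_rot: [0.768, 0.641, -0.0, -0.0]
ft_force: [0.3, -0.5, 0.3]
grip_width: 0.0695
grip_force: 0.0
```

Run:
```python
from h import *
print(tool([.5336,.0957,.085]))
```

```text
(array([0.0003, 0.0039, 0.011 ]), np.float64(79.68))
```

>>> arm_command:
  deltas: [0.6, 0, 0.004, 0, 0, 0.6, 0, 0, 0.0105, 0, -1, 0, 0, 0, 0, -1, 0, 0, 0, 0, -1, 0, 0, 0, 0, -1, 0, 0, 0, 0, -1, 0, 0, 0, 0]
  newtons: 25

```text
time: 19.77
position: [0.5335, 0.0955, 0.0857]
tool_rot: [0.768, 0.641, -0.0, -0.0]
ft_force: [-1.8, -0.0, 0.7]
grip_width: 0.0389
grip_force: 25.0
```

>>> arm_command:
  deltas: [-1, 0, 0, -0.015, 0, -1, 0, 0, -0.025, 0, -1, 0, 0, -0.03, 0, -1, 0, 0, 0, 0]

```text
time: 20.27
position: [0.5357, 0.0955, 0.1583]
tool_rot: [0.768, 0.641, 0.002, 0.002]
ft_force: [0.4, 0.5, -2.5]
grip_width: 0.0391
grip_force: 25.0
```

Run:
```python
from h import *
print(tool([.539,.368,.022]))
shot('side','d4'); im,w=cloud('d4'); 
m=(np.abs(w[...,2]-.026)<.004)&(np.hypot(w[...,0]-.539,w[...,1]-.368)<.09); print(cv2.minAreaRect((w[m][:,:2]*1000).astype(np.float32)))
a=cv2.imread('pics/d4.png')[150:370,100:320]; cv2.imwrite('pics/c4.png',cv2.resize(a,None,fx=2,fy=2))
```

```text
(array([ 0.2686, -0.0464,  0.1363]), np.float64(79.69))
((538.5353393554688, 368.18988037109375), (101.84628295898438, 120.08763885498047), 87.04823303222656)
```

View pics/c4.png

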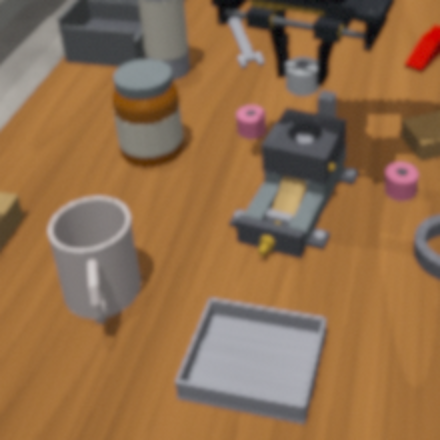

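>>> arm_command:
  deltas: [-1, 0.03, -0.0055, 0, 0, -1, 0.05, -0.0092, 0, 0, -1, 0.05, -0.0092, 0, 0, -1, 0.05, -0.0092, 0, 0, -1, 0.05, -0.0092, 0, 0, -1, 0.038, -0.007, 0, 0, -1, 0, 0, 0.04, 0, -1, 0, 0, 0.04, 0, -1, 0, 0, 0.02, 0, -1, 0, 0, 0, 0, -1, 0, 0, 0, 0]

```text
time: 21.7
position: [0.5342, 0.3682, 0.0566]
tool_rot: [0.768, 0.641, 0.001, 0.0]
ft_force: [0.6, -0.7, -0.8]
grip_width: 0.0392
grip_force: 25.0
```

Run:
```python
from h import *
print(tool([.533,.368,.021]))
```

```text
(array([-0.0005, -0.0012,  0.0356]), np.float64(79.66))
```

>>> arm_command:
  deltas: [-1, 0, 0, 0.02, 0, -1, 0, 0, 0.0105, 0, -1, 0, 0, 0.004, 0, -1, 0, 0, 0, 0]

```text
time: 22.2
position: [0.5329, 0.3678, 0.0206]
tool_rot: [0.768, 0.641, -0.0, -0.0]
ft_force: [-0.2, 0.6, -1.0]
grip_width: 0.0388
grip_force: 25.0
```

>>> arm_command:
  deltas: [0.2, 0, 0, 0, 0, 0.2, 0, 0, 0, 0, 0.2, 0, 0, 0, 0, 0.2, 0, 0, -0.02, 0, 0.2, 0, 0, -0.05, 0, 0.2, 0, 0, -0.06, 0, 0.2, 0, 0, -0.05, 0, 0.2, 0, 0, 0, 0, 0.2, 0, 0, 0, 0]

```text
time: 23.32
position: [0.5326, 0.3678, 0.2018]
tool_rot: [0.768, 0.641, 0.0, 0.0]
ft_force: [-0.5, 0.0, 0.0]
grip_width: 0.0524
grip_force: 0.0
```

Run:
```python
from h import *
print(status.get_obs()['ft_force'])
shot('side','d5'); im,w=cloud('d5'); 
m=(np.abs(w[...,2]-.034)<.006)&(np.hypot(w[...,0]-.533,w[...,1]-.368)<.04); print(m.sum(),np.median(w[m],0))
a=cv2.imread('pics/d5.png')[100:370,100:400]; cv2.imwrite('pics/c5.png',cv2.resize(a,None,fx=2,fy=2))
```

```text
[-0.52712864  0.00625436  0.00907041]
323 [0.53298804 0.37017358 0.03403826]
```

View pics/c5.png

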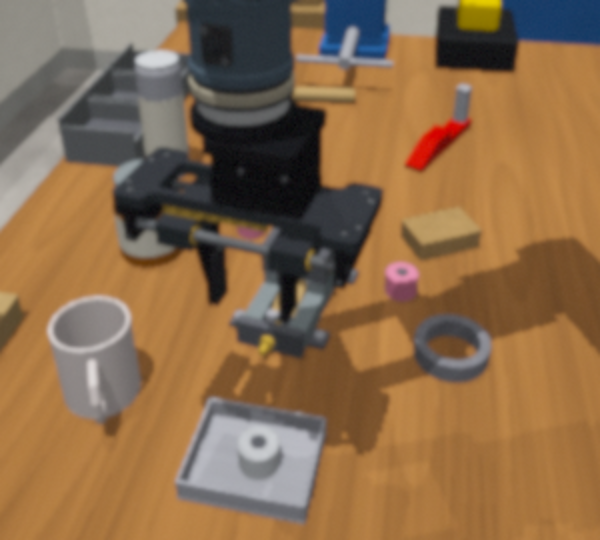

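The hub stands upright in the tray at crop (258,452), and the bystanders in view (mug, jar, can, tape, screw box) stand where they did. The wedge was left on its flat under the rod.

```bash
python3 -c "
from rig import order; print(order.hand_in())"
```

```text
the job is handed in; nothing more can be done
None
```

The job is handed in: the wedge was pressed home on the stop at about 10 N (14.9 N was the highest wrist reading), the hub was ejected and now stands in the parts tray, and I saw no sign of any bystander having moved; hand-in returned no verdict.

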